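Reorder the copper couplings

TASK

The bin of copper couplings is nearly empty: with the fingertips, gently press the green reorder button on its front ledge fully down and let it up, then push that bin's orange flag all the way over, back towards the box, to show that it is on order, and withdraw. Leave the other bins with their buttons and flags alone, grasp or lift nothing, and do not shove the copper bin out of its place or disturb the loose things on the counter.

Things in the scene. Friction and masses are not known exactly. Their poses are not given: they have to be found in the camera images.
- bin_copper: the bin with a few copper couplings (reddish tubes 26 x 30 mm) on its floor. Loose grey metal bin, 1.5 kg; slides if shoved. Slab 200 (x) x 120 (y) x 12 mm; its front 70 mm is a ledge with button and flag; behind it the box rises to 75 mm, its front wall (x -30) to 60 mm. Origin: centre of the underside; +x points from ledge to box (away from the robot)
- order_copper_top (a point): centre of the top face of the round green reorder button (28 mm across, round black housing) on the ledge of bin_copper; pressed straight down. In the bin frame at x -66, y -32 mm
- flag_copper_tip (a point): middle of the free (upper) edge of the orange flag on bin_copper, 50 mm from its hinge
- flag_copper (a joint): angle of the flag of bin_copper, rad, 0 to 1.2 between stops: 0 leans 0.6 rad to the front (bin -x), 0.6 upright, 1.2 leans 0.6 rad back towards the box. The flag is a plate 30 mm wide, 50 mm high, 4 mm thick; it turns about the bin's y axis at about 0.3 N and stays where it is left. It starts at 0 to 0.15
- bin_brass: the bin full of yellow brass elbows. Otherwise just like bin_copper, with its own button and flag; leave it alone.
- order_brass_top (a point): centre of the top face of the round green reorder button (28 mm across, round black housing) on the ledge of bin_brass; pressed straight down. In the bin frame at x -66, y -32 mm
- flag_brass_tip (a point): middle of the free (upper) edge of the orange flag on bin_brass, 50 mm from its hinge
- flag_brass (a joint): angle of the flag of bin_brass, rad, 0 to 1.2 between stops: 0 leans 0.6 rad to the front (bin -x), 0.6 upright, 1.2 leans 0.6 rad back towards the box. It starts leaning to the front
- bin_steel: the bin full of grey steel pipe nipples. Otherwise just like bin_copper, with its own button and flag; leave it alone.
- order_steel_top (a point): centre of the top face of the round green reorder button (28 mm across, round black housing) on the ledge of bin_steel; pressed straight down. In the bin frame at x -66, y -32 mm
- flag_steel_tip (a point): middle of the free (upper) edge of the orange flag on bin_steel, 50 mm from its hinge
- flag_steel (a joint): angle of the flag of bin_steel, rad, 0 to 1.2 between stops: 0 leans 0.6 rad to the front (bin -x), 0.6 upright, 1.2 leans 0.6 rad back towards the box. It starts leaning back (already on order)
- order_copper (a joint): travel of the copper bin's button, m: 0 up, 0.006 fully down (4 N); it springs back. It counts as pressed beyond 0.004
- flag_copper_hinge (a point): middle of the hinge of the copper bin's flag, 22 mm above the bin's underside, in the bin frame at x -62, y +30 mm
- nipple: loose steel pipe nipple standing on end, 34 mm across, 75 mm high; origin at the centre of its underside; bystander
- valve: loose brass ball valve 60 mm long (x), 30 mm thick, yellow lever on top to 45 mm high; origin at the centre of its underside; bystander
- cap: loose round steel pipe cap, 48 mm across, 30 mm high; origin at the centre of its underside; bystander
- carton: loose cardboard carton 80 x 110 x 70 mm; origin at the centre of its underside; bystander

How it is judged:
By the outcome, as a careful person would: the job done as asked, in the order asked, and still so for the second after the job is handed in, with the robot touching nothing.
It also fails if it takes over 38 s, if anything falls off the work surface, if the arm or the gripper's body presses on something with over 40 N, if the wrist force passes 120 N, or if a joint passes its speed limit or range.

ROBOT

A 6-joint arm with a two-finger parallel gripper is mounted at the origin on the work surface. World frame = base frame: x ahead of the robot, y to its left, z up, the work surface at z = 0. Lengths are in m, angles in rad, forces in N, time in s.
With the tool pointing down it reaches from about 0.35 to 0.85 m from the base axis. Payload 8.1 kg.
Tool frame: the origin (TCP) lies on the mounting face of the last link; the fingertips stand 173 mm ahead of it and the grasp point (between the pads) lies 155 mm ahead of it (manip.grip_depth is the distance from the TCP to the grasp point, in m); z points along the fingers, y is the line along which they close (so a half turn about z gives the same grasp; the last joint's range is limited). The gripper opens to 85 mm and grips with 20 to 120 N. Pads are 22 mm wide; open, the fingers measure 114 mm over their backs; the gripper's body (76 mm by 85 mm) begins 54 mm behind the grasp point. The pads swing forward as they close: fully open they stand 13 mm farther back than shut.
Start: joints at [1.037, 0.13, 1.488, -0, 1.523, -0.085], TCP at [0.26, 0.541, 0.405] pointing down, gripper open.
Joint ranges: [-2.96, 2.96], [-0.89, 2.26], [0.02, 2.5], [-1.34, 4.48], [0, 2.73], [-2.66, 2.66]. Speed limits (rad/s): [2.39, 2.39, 2.79, 3.14, 3.14, 3.14].

INTERFACE

Orientations are given as a unit quaternion [w, x, y, z].
In Python, from workcell import monitor, vision, job_done, manip gives the robot as it stands. The module is installed in compiled form; this text tells all that it offers.
- The arm moves only by the tool send_rows, never from a script. Its argument "commands" is a list of rows, each a list of 3 entries, a list of its own where there are three numbers: the turn, a rotation vector about the world's x, y, z in degrees, then the shift along the world's x, y, z in mm, then the opening, from 0 (shut) to 1 (fully open). A call has 1 to 5 rows; each row shifts and turns the commanded pose from where the row before left it; what a row does not reach is not made up. A row lasts 1/10 s, in which the tool goes at most 50 mm and 8.59 degrees, less where a joint would pass 70% of its speed; a pose out of reach is approached as far as the arm can. A call is refused whole if a number of a shift passes 50 or a number of a turn 8.59, either way. A call with a gripper value outside its range is refused whole. The fingers move at their own pace and stop on an object; "grip_force" is the grip in N (left out, the last holds). Time passes only in rows, so rows that do not move let the fingers close. It gives the time, the measured TCP pose, the force, the opening and the grip force at its end, in the units of the state.
- monitor.state(): the state, without advancing time (a new reading comes with each control period).
- vision.snapshot(name): name is "scene" or "top" or "wrist"; returns a dict with "image" (400x640x3 uint8, red, green, blue), "range_z" (400x640 float32, m along the optical axis (not along the pixel's ray), 0 where there is no reading), "K" (3x3 intrinsics, pixels), "rvec" (rotation vector, rad) and "tvec" (3), from world to camera coordinates, as OpenCV has them; the wrist camera has in their place "mount" (4x4, takes a point from camera to tool coordinates, whose origin is the TCP and whose axes are the flange's). Camera axes: x right, y down, z forward; pixel columns grow to the right and rows downward; lengths in m; the calibration is good to about 2 mm. A picture is of the moment at which its call begins: read the wrist's pose just before it.
- job_done(): hands the job in; it is judged then, once.
The state is a dict: "clock": time; "joint_pos": joint angles; "qd": joint speeds; "joint_efforts": joint torques, N m; "eef_pos": TCP position; "ee_rot": TCP orientation; "wrist_force": force on the tool from outside, world axes, zero at the start; "torque": the same for the moment, N m; "opening": opening from 0.0 (shut) to 1.0 (fully open); "finger_force": force on a finger pad.
Only numpy, scipy, OpenCV 4.12 (cv2) and the standard library are available. Lean on these libraries where they do the work, as an engineer would, in place of code of your own. Each camera call takes 0.05 s, during which the arm holds its last target. There are 200 camera calls.

## Working session

There is one attempt and no reset: what is moved stays moved. The work goes in short steps, Python scripts to look and compute and a tool call to move; the robot and the scene stay as the last step left them, time stands still between calls to the robot, and variables do not carry over. Pictures are saved under pics/ and viewed, at most 10 in all, crops included, and the job is handed in when it is done.

Besides the shell and the picture viewer there is one more tool, called after ">>>" by a JSON object that holds its "api" and its "payload", one argument or row to a line. send_rows: Moves the arm, as the interface text tells. Its arguments: {"type":"object","properties":{"commands":{"type":"array"},"grip_force":{"type":"number"}},"required":["commands"]}

```bash
mkdir -p pics; cat > h.py <<'E'
import numpy as np, cv2
from workcell import monitor, vision, job_done, manip
def world(s):
    d=s["range_z"]; v,u=np.mgrid[0:400,0:640]; K=s["K"]
    P=np.stack([(u-K[0,2])/K[0,0]*d,(v-K[1,2])/K[1,1]*d,d],-1)
    R,_=cv2.Rodrigues(np.array(s["rvec"],float)); 
    W=(P-np.array(s["tvec"]).ravel())@R
    W[d<=0]=np.nan
    return W
E
python3 - <<'E'
from h import *
for n in("scene","top"):
    s=vision.snapshot(n); np.savez(n+".npz",**s); cv2.imwrite(f"pics/{n}0.png",s["image"][:,:,::-1])
print(monitor.state())
s=np.load("top.npz");W=world(s);hsv=cv2.cvtColor(s["image"],cv2.COLOR_RGB2HSV)
for nm,lo,hi in(("green",(40,80,50),(85,255,255)),("orange",(5,150,120),(20,255,255))):
    m=cv2.inRange(hsv,lo,hi);n,L,st,c=cv2.connectedComponentsWithStats(m)
    for i in range(1,n):
        if st[i,4]>25:
            p=W[L==i];print(nm,st[i],c[i].round(1),np.nanmedian(p,0).round(4),np.nanmin(p,0).round(3),np.nanmax(p,0).round(3))
E
```

```text
{'clock': 0.1, 'joint_pos': array([ 1.03660998e+00,  1.31077810e-01,  1.48918558e+00, -2.89984195e-05,
        1.52299945e+00, -8.54016328e-02]), 'qd': array([-0.0004572 , -0.00110982, -0.00277642,  0.00088858,  0.00075474,
        0.00028992]), 'joint_efforts': array([ 2.00802591e-03, -5.70953429e+01, -5.01940119e+01, -7.71420150e-05,
        8.16508866e-03, -4.72405304e-05]), 'eef_pos': array([0.26020032, 0.54040933, 0.40374542]), 'ee_rot': array([-2.40796004e-04,  2.22513228e-01,  9.74929313e-01, -7.99755178e-04]), 'wrist_force': array([ 0.09291133, -0.42942466, -0.38498096]), 'torque': array([ 0.0022179 ,  0.05143882, -0.00634966]), 'finger_force': 0.0, 'opening': 1.0015204504963777}
green [404 153  12  12 114] [409.4 158.3] [ 0.5763 -0.2591  0.0336] [ 0.563 -0.273  0.023] [ 0.592 -0.246  0.04 ]
green [307 181  11  13 111] [312.1 187.1] [ 0.5078 -0.0195  0.0339] [ 0.495 -0.032  0.02 ] [ 0.525 -0.007  0.039]
green [209 189  12  12 115] [214.3 194.5] [0.4925 0.2168 0.0347] [0.481 0.203 0.022] [0.508 0.232 0.039]
orange [541 111  19  45 561] [550.4 132.9] [ 0.6347 -0.6092  0.0367] [ 0.586 -0.623 -0.001] [ 0.682 -0.598  0.063]
orange [378 143  14  17 191] [384.3 151.3] [ 0.5912 -0.1956  0.0472] [ 0.577 -0.212  0.022] [ 0.606 -0.182  0.068]
orange [209 144  13  11 102] [214.6 149.1] [0.6058 0.2188 0.0383] [0.594 0.203 0.028] [0.62  0.234 0.043]
orange [191 157  13  10  90] [196.7 161.4] [0.5753 0.2609 0.0392] [0.564 0.246 0.035] [0.587 0.276 0.044]
orange [217 156  10  12  70] [221.3 161.9] [0.5737 0.2004 0.0389] [0.56  0.191 0.032] [0.59  0.213 0.043]
orange [280 187  13   9  91] [286.3 191.1] [0.4951 0.0411 0.053 ] [0.485 0.027 0.01 ] [0.51  0.058 0.069]
orange [177 188  19   8  92] [186.2 191.3] [0.4986 0.2789 0.0534] [0.487 0.264 0.012] [0.512 0.295 0.069]
```

View pics/top0.png

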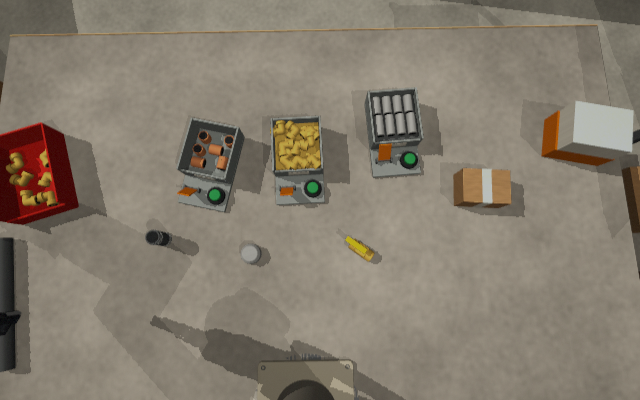

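View pics/scene0.png

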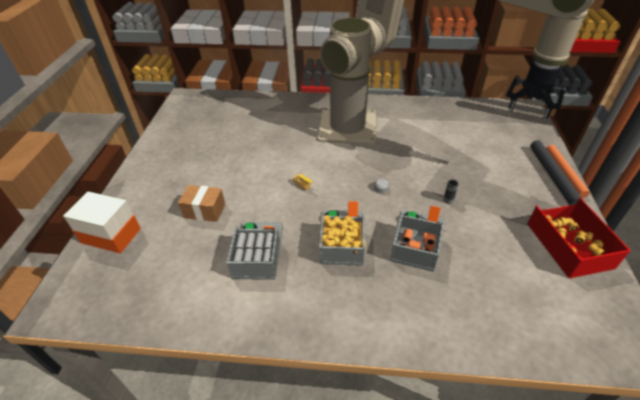

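The top view shows the copper bin at the left (box about 180–243, 118–180), its button at (214,194) and its flag leaning forward at (187,191). The brass bin is next to it at (298,150), and the nipple (157,238) and cap (251,253) stand in front. The scene view agrees. Next I'll fit the bin's yaw.

```bash
python3 - <<'E'
from h import *
s=np.load("top.npz");W=world(s);hsv=cv2.cvtColor(s["image"],cv2.COLOR_RGB2HSV)
m=(W[...,1]>.11)&(W[...,1]<.33)&(W[...,0]>.5)&(W[...,0]<.72)&(W[...,2]>.066)&(W[...,2]<.085)&(hsv[...,1]<70)
p=W[m];print(len(p),np.median(p[:,2]),cv2.minAreaRect(p[:,:2].astype(np.float32)*1000))
m=(W[...,1]>.1)&(W[...,1]<.34)&(W[...,0]>.43)&(W[...,0]<.72)&(W[...,2]>.008)
p=W[m];print(cv2.minAreaRect(p[:,:2].astype(np.float32)*1000))
# button by colour centroid ray at z=.036, depth profile
K=s["K"];R,_=cv2.Rodrigues(s["rvec"]);t=s["tvec"].ravel();C=-R.T@t
def ray(u,v,z):
    d=R.T@np.linalg.inv(K)@[u,v,1];return (C+d*(z-C[2])/d[2]).round(4)
g=cv2.inRange(hsv,(40,80,50),(85,255,255))>0
for bx in((209,189),(307,181),(404,153)):
    mm=np.zeros_like(g);mm[bx[1]:bx[1]+13,bx[0]:bx[0]+13]=1;q=W[g&mm]
    print("btn z pct",np.percentile(q[:,2],[10,50,75,90]).round(4))
print(ray(214.3,194.5,.036),"flagpix")
f=(cv2.inRange(hsv,(5,150,120),(20,255,255))>0);f[:, :175]=0;f[:,205:]=0;f[:185]=0;f[200:]=0
q=W[f];q=q[np.argsort(-q[:,2])];print(q[:40:3].round(4))
s=np.load("top.npz")["image"][110:215,165:255];cv2.imwrite("pics/c.png",cv2.resize(s[:,:,::-1],None,fx=5,fy=5,interpolation=2))
E
```

```text
501 0.07507183204343176 ((600.4263916015625, 225.60040283203125), (121.43463897705078, 130.82772827148438), 77.3883056640625)
((566.885498046875, 235.6336669921875), (126.6457290649414, 201.16017150878906), 76.95491790771484)
btn z pct [nan nan nan nan]
btn z pct [0.0302 0.0339 0.0352 0.0363]
btn z pct [nan nan nan nan]
[0.4929 0.2161 0.036 ] flagpix
[[0.4939 0.2896 0.0689]
 [0.4866 0.2684 0.0683]
 [0.4914 0.2734 0.0682]
 [0.4919 0.2946 0.0676]
 [0.492  0.2903 0.0666]
 [0.4871 0.2715 0.0661]
 [0.4871 0.274  0.0658]
 [0.492  0.2767 0.0654]
 [0.4897 0.2722 0.0646]
 [0.4948 0.2844 0.0639]
 [0.4977 0.2922 0.0621]
 [0.4953 0.2829 0.0614]
 [0.4934 0.2677 0.0574]
 [0.4961 0.2729 0.0562]]
```

View pics/c.png

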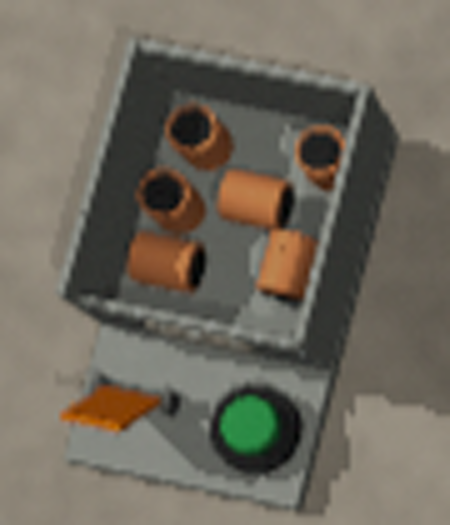

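>>> {"api": "send_rows", "payload": {
  "commands": [
    [[0,0,3],[15,-20,0],0],
    [[0,0,4],[24,-33,-10],0],
    [[0,0,3],[24,-33,-10],0],
    [[0,0,3],[24,-33,-10],0],
    [[0,0,0],[24,-33,-10],0]
  ],
  "grip_force": 20
}}

```text
clock: 0.6
eef_pos: [0.3718, 0.3872, 0.3638]
ee_rot: [-0.0, 0.11, 0.994, -0.0]
wrist_force: [-0.2, -0.3, 0.3]
opening: 0.145
finger_force: 0.0
```

>>> {"api": "send_rows", "payload": {
  "commands": [
    [[0,0,0],[24,-33,-10],0],
    [[0,0,0],[24,-33,-10],0],
    [[0,0,0],[24,-33,-10],0],
    [[0,0,0],[24,-33,-10],0],
    [[0,0,0],[24,-33,-10],0]
  ]
}}

```text
clock: 1.1
eef_pos: [0.4918, 0.222, 0.314]
ee_rot: [-0.0, 0.111, 0.994, -0.0]
wrist_force: [1.0, 0.9, 0.5]
opening: 0.002
finger_force: 0.0
```

>>> {"api": "send_rows", "payload": {
  "commands": [
    [[0,0,0],[2,-7,-10],0],
    [[0,0,0],[0,0,0],0],
    [[0,0,0],[0,0,0],0]
  ]
}}

```text
clock: 1.4
eef_pos: [0.4927, 0.2171, 0.3043]
ee_rot: [-0.001, 0.111, 0.994, -0.0]
wrist_force: [0.1, 0.6, 0.1]
opening: -0.003
finger_force: 0.0
```

```bash
python3 - <<'E'
from h import *
from scipy.spatial.transform import Rotation as Ro
st=monitor.state();s=vision.snapshot("wrist");cv2.imwrite("pics/w1.png",s["image"][:,:,::-1])
q=st["ee_rot"];T=np.eye(4);T[:3,:3]=Ro.from_quat([q[1],q[2],q[3],q[0]]).as_matrix();T[:3,3]=st["eef_pos"];M=T@s["mount"]
d=s["range_z"];v,u=np.mgrid[0:400,0:640];K=s["K"]
P=np.stack([(u-K[0,2])/K[0,0]*d,(v-K[1,2])/K[1,1]*d,d],-1)@M[:3,:3].T+M[:3,3];P[d<=0]=np.nan
print(st["eef_pos"],s["mount"].round(3))
hsv=cv2.cvtColor(s["image"],cv2.COLOR_RGB2HSV)
for nm,lo,hi in(("green",(40,80,50),(85,255,255)),("orange",(5,150,120),(20,255,255))):
    m=cv2.inRange(hsv,lo,hi);n,L,sa,c=cv2.connectedComponentsWithStats(m)
    for i in range(1,n):
        if sa[i,4]>150:
            p=P[L==i];print(nm,sa[i],c[i].round(1),np.nanmedian(p,0).round(4),np.nanmin(p,0).round(3),np.nanmax(p,0).round(3))
E
```

```text
[0.49273957 0.21708939 0.30433677] [[ 0.    -0.962 -0.274  0.069]
 [ 1.     0.    -0.    -0.   ]
 [ 0.    -0.274  0.962  0.029]
 [ 0.     0.     0.     1.   ]]
green [307 187  32  32 819] [322.9 202.5] [0.4924 0.2153 0.0352] [0.48  0.2   0.024] [0.51  0.229 0.037]
green [ 63 254  37  32 849] [ 80.5 269.8] [ 0.5067 -0.0182  0.0351] [ 0.494 -0.067  0.002] [ 0.53  -0.008  0.038]
orange [376 191  51  16 619] [400.1 198.2] [0.4959 0.2766 0.058 ] [0.485 0.26  0.   ] [0.519 0.308 0.07 ]
orange [ 85 246  75  15 736] [121.9 253.5] [0.4933 0.0429 0.0547] [ 0.483 -0.009  0.024] [0.511 0.055 0.069]
orange [374 263  33  22 478] [388.1 270.9] [0.5682 0.2585 0.0375] [0.485 0.238 0.031] [0.578 0.276 0.183]
orange [319 316  12  22 161] [325.3 328. ] [0.618  0.1897 0.0368] [0.482 0.183 0.018] [0.623 0.22  0.207]
```

View pics/w1.png

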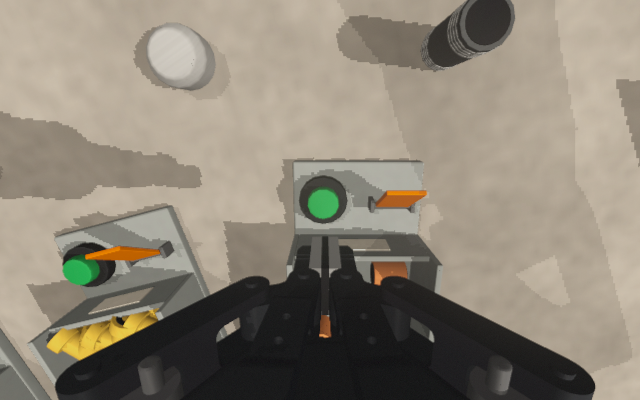

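The wrist view shows the button at (323,202) and the flag at (400,198), with the shut fingertips lined up with the button to about 1 mm. I'll go down to it.

>>> {"api": "send_rows", "payload": {
  "commands": [
    [[0,0,0],[0,-1,-30],0],
    [[0,0,0],[0,0,-35],0],
    [[0,0,0],[0,0,-20],0],
    [[0,0,0],[0,0,-5],0],
    [[0,0,0],[0,0,0],0]
  ]
}}

```text
clock: 1.95
eef_pos: [0.4928, 0.2166, 0.2147]
ee_rot: [-0.0, 0.11, 0.994, -0.0]
wrist_force: [-0.5, -0.2, 1.2]
opening: 0.0
finger_force: 0.0
```

>>> {"api": "send_rows", "payload": {
  "commands": [
    [[0,0,0],[0,0,-2],0],
    [[0,0,0],[0,0,-1],0],
    [[0,0,0],[0,0,0],0]
  ]
}}

```text
clock: 2.25
eef_pos: [0.4938, 0.2159, 0.2128]
ee_rot: [0.001, 0.111, 0.994, 0.0]
wrist_force: [0.3, 0.3, 0.2]
opening: -0.003
finger_force: 0.0
```

>>> {"api": "send_rows", "payload": {
  "commands": [
    [[0,0,0],[0,0,-2],0],
    [[0,0,0],[0,0,-1],0],
    [[0,0,0],[0,0,0],0]
  ]
}}

```text
clock: 2.55
eef_pos: [0.4932, 0.2155, 0.2085]
ee_rot: [-0.0, 0.111, 0.994, -0.0]
wrist_force: [-0.8, -1.1, 0.4]
opening: -0.002
finger_force: 0.0
```

>>> {"api": "send_rows", "payload": {
  "commands": [
    [[0,0,0],[0,0,-1],0],
    [[0,0,0],[0,0,-1],0],
    [[0,0,0],[0,0,0],0]
  ]
}}

```text
clock: 2.85
eef_pos: [0.4934, 0.2156, 0.2067]
ee_rot: [0.0, 0.111, 0.994, -0.0]
wrist_force: [1.4, 0.2, 1.5]
opening: -0.002
finger_force: 0.7
```

>>> {"api": "send_rows", "payload": {
  "commands": [
    [[0,0,0],[0,0,-1],0],
    [[0,0,0],[0,0,-1],0],
    [[0,0,0],[0,0,0],0]
  ]
}}

```text
clock: 3.15
eef_pos: [0.4934, 0.2156, 0.2047]
ee_rot: [0.0, 0.111, 0.994, 0.0]
wrist_force: [0.1, -0.5, 2.0]
opening: -0.0
finger_force: 1.2
```

Contact came near TCP z = 0.208. I'll keep going until it bottoms out.

>>> {"api": "send_rows", "payload": {
  "commands": [
    [[0,0,0],[0,0,-1],0],
    [[0,0,0],[0,0,-1],0],
    [[0,0,0],[0,0,0],0]
  ]
}}

```text
clock: 3.45
eef_pos: [0.4934, 0.2156, 0.2027]
ee_rot: [0.0, 0.111, 0.994, 0.0]
wrist_force: [-0.8, -1.3, 3.8]
opening: 0.0
finger_force: 1.6
```

>>> {"api": "send_rows", "payload": {
  "commands": [
    [[0,0,0],[0,0,-1],0],
    [[0,0,0],[0,0,0],0]
  ]
}}

```text
clock: 3.65
eef_pos: [0.4934, 0.2156, 0.2017]
ee_rot: [0.0, 0.111, 0.994, 0.0]
wrist_force: [0.1, -1.6, 4.6]
opening: 0.005
finger_force: 1.8
```

>>> {"api": "send_rows", "payload": {
  "commands": [
    [[0,0,0],[0,0,-0.5],0],
    [[0,0,0],[0,0,0],0]
  ]
}}

```text
clock: 3.85
eef_pos: [0.4934, 0.2156, 0.2015]
ee_rot: [0.0, 0.111, 0.994, 0.0]
wrist_force: [-1.2, -1.1, 5.1]
opening: -0.003
finger_force: 2.6
```

>>> {"api": "send_rows", "payload": {
  "commands": [
    [[0,0,0],[0,0,-0.5],0],
    [[0,0,0],[0,0,0],0]
  ]
}}

```text
clock: 4.05
eef_pos: [0.4934, 0.2156, 0.2014]
ee_rot: [0.0, 0.111, 0.994, 0.0]
wrist_force: [-3.1, -2.4, 9.4]
opening: 0.001
finger_force: 4.7
```

Force jumped with no travel, so the button is fully down. Now I'll let it up and go round to the front of the flag.

>>> {"api": "send_rows", "payload": {
  "commands": [
    [[0,0,0],[0,0,4],0],
    [[0,0,0],[0,0,10],0],
    [[0,0,0],[0,0,35],0],
    [[0,0,0],[0,0,35],0],
    [[0,0,0],[-18,24,0],0]
  ]
}}

```text
clock: 4.55
eef_pos: [0.4784, 0.239, 0.291]
ee_rot: [0.005, 0.112, 0.994, 0.002]
wrist_force: [0.4, 0.7, 0.9]
opening: 0.003
finger_force: 0.0
```

>>> {"api": "send_rows", "payload": {
  "commands": [
    [[0,0,0],[-18,24,0],0],
    [[0,0,0],[-2,24,0],0],
    [[0,0,0],[0,0,0],0],
    [[0,0,0],[0,0,0],0]
  ]
}}

```text
clock: 4.95
eef_pos: [0.455, 0.2878, 0.2848]
ee_rot: [-0.0, 0.11, 0.994, -0.0]
wrist_force: [0.1, -0.5, -1.3]
opening: -0.001
finger_force: 0.0
```

```bash
python3 - <<'E'
from h import *
s=vision.snapshot("wrist");cv2.imwrite("pics/w2.png",s["image"][:,:,::-1])
s=vision.snapshot("top");W=world(s);hsv=cv2.cvtColor(s["image"],cv2.COLOR_RGB2HSV)
m=(W[...,1]>.11)&(W[...,1]<.33)&(W[...,0]>.5)&(W[...,0]<.72)&(W[...,2]>.066)&(W[...,2]<.085)&(hsv[...,1]<70)
p=W[m];print(len(p),cv2.minAreaRect(p[:,:2].astype(np.float32)*1000));print(monitor.state()["eef_pos"])
E
```

```text
507 ((600.2642211914062, 225.3731689453125), (121.17389678955078, 130.55528259277344), 77.19261932373047)
[0.45539541 0.28698571 0.28456928]
```

View pics/w2.png

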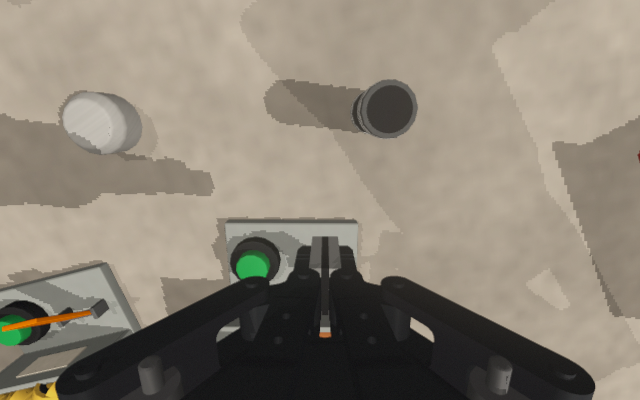

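The bin hasn't moved. The wrist view shows the button up again at (253,262) and the nipple clear at (387,108). I'll lower the fingers in front of the flag and push along bin +x.

>>> {"api": "send_rows", "payload": {
  "commands": [
    [[0,0,0],[0,0,-30],0],
    [[0,0,0],[0,0,-30],0],
    [[0,0,0],[0,0,-7],0],
    [[0,0,0],[0,0,0],0]
  ]
}}

```text
clock: 5.45
eef_pos: [0.4548, 0.2865, 0.2163]
ee_rot: [-0.001, 0.111, 0.994, -0.001]
wrist_force: [-0.5, 0.7, 1.0]
opening: 0.001
finger_force: 0.0
```

>>> {"api": "send_rows", "payload": {
  "commands": [
    [[0,0,0],[9.8,-2.2,0],0],
    [[0,0,0],[9.8,-2.2,0],0],
    [[0,0,0],[4.9,-1.1,0],0],
    [[0,0,0],[4.9,-1.1,0],0],
    [[0,0,0],[4.9,-1.1,0],0]
  ]
}}

```text
clock: 5.95
eef_pos: [0.4903, 0.2798, 0.2181]
ee_rot: [0.0, 0.111, 0.994, 0.0]
wrist_force: [-0.1, -0.4, -0.4]
opening: -0.001
finger_force: 0.2
```

>>> {"api": "send_rows", "payload": {
  "commands": [
    [[0,0,0],[4.9,-1.1,0],0],
    [[0,0,0],[4.9,-1.1,0],0],
    [[0,0,0],[4.9,-1.1,0],0],
    [[0,0,0],[0,0,0],0]
  ]
}}

```text
clock: 6.35
eef_pos: [0.5049, 0.2764, 0.2177]
ee_rot: [0.0, 0.111, 0.994, -0.0]
wrist_force: [-0.1, 0.2, -0.4]
opening: -0.003
finger_force: 0.0
```

```bash
cat > chk.py <<'E'
from h import *
import sys
s=vision.snapshot("top");W=world(s);hsv=cv2.cvtColor(s["image"],cv2.COLOR_RGB2HSV)
m=(W[...,1]>.11)&(W[...,1]<.33)&(W[...,0]>.54)&(W[...,0]<.72)&(W[...,2]>.066)&(W[...,2]<.085)&(hsv[...,1]<70)
print(cv2.minAreaRect(W[m][:,:2].astype(np.float32)*1000))
a=cv2.resize(s["image"][110:215,165:255],None,fx=4,fy=4,interpolation=2)
s=vision.snapshot("scene");b=cv2.resize(s["image"][190:280,380:465],(397,420),interpolation=2)
cv2.imwrite(sys.argv[1],np.hstack([a,b])[:,:,::-1]);st=monitor.state();print(st["eef_pos"],st["wrist_force"])
E
python3 chk.py pics/f1.png
```

```text
((606.7850341796875, 224.33201599121094), (121.3617935180664, 118.11858367919922), 77.45153045654297)
[0.50433895 0.27655136 0.21755566] [ 0.04342732  0.43612015 -0.44082513]
```

View pics/f1.png

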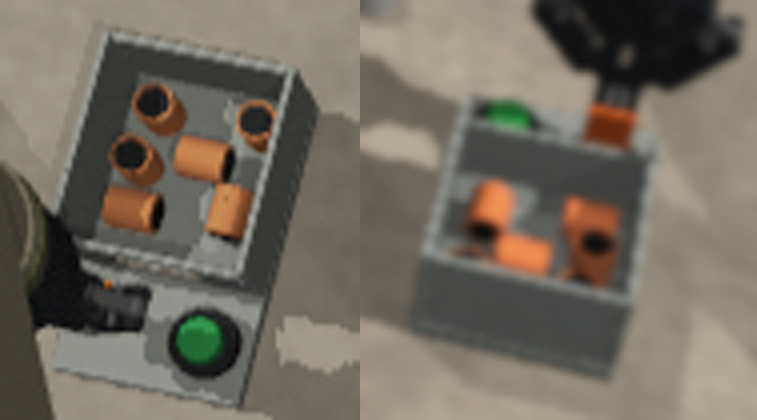

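The flag is past upright, with the fingers behind it (about (610,120) in the scene crop). I'll do the rest in small steps and watch the force.

>>> {"api": "send_rows", "payload": {
  "commands": [
    [[0,0,0],[2,-0.4,0],0],
    [[0,0,0],[2,-0.5,0],0],
    [[0,0,0],[2,-0.4,0],0],
    [[0,0,0],[0,0,0],0]
  ]
}}

```text
clock: 6.85
eef_pos: [0.5106, 0.2753, 0.2178]
ee_rot: [0.0, 0.111, 0.994, 0.0]
wrist_force: [0.6, -1.0, -0.2]
opening: -0.002
finger_force: 0.0
```

>>> {"api": "send_rows", "payload": {
  "commands": [
    [[0,0,0],[1,-0.2,0],0],
    [[0,0,0],[0,0,0],0]
  ]
}}

```text
clock: 7.05
eef_pos: [0.5114, 0.2751, 0.2177]
ee_rot: [0.0, 0.111, 0.994, -0.0]
wrist_force: [0.8, -0.2, -0.5]
opening: -0.001
finger_force: 0.0
```

>>> {"api": "send_rows", "payload": {
  "commands": [
    [[0,0,0],[1,-0.2,0],0],
    [[0,0,0],[0,0,0],0]
  ]
}}

```text
clock: 7.25
eef_pos: [0.5124, 0.2749, 0.2177]
ee_rot: [0.0, 0.111, 0.994, 0.0]
wrist_force: [0.1, 0.6, 0.6]
opening: 0.002
finger_force: 0.1
```

>>> {"api": "send_rows", "payload": {
  "commands": [
    [[0,0,0],[1,-0.2,0],0],
    [[0,0,0],[0,0,0],0]
  ]
}}

```text
clock: 7.45
eef_pos: [0.5134, 0.2747, 0.2177]
ee_rot: [0.0, 0.111, 0.994, 0.0]
wrist_force: [0.6, -1.1, 0.8]
opening: -0.001
finger_force: 0.1
```

>>> {"api": "send_rows", "payload": {
  "commands": [
    [[0,0,0],[1,-0.2,0],0],
    [[0,0,0],[0,0,0],0]
  ]
}}

```text
clock: 7.65
eef_pos: [0.5144, 0.2745, 0.2177]
ee_rot: [0.0, 0.111, 0.994, 0.0]
wrist_force: [-0.3, 0.7, -0.7]
opening: 0.007
finger_force: 0.1
```

```bash
sed -i 's/>.54)/>.5)/' chk.py; python3 chk.py pics/f2.png
```

```text
((580.8839111328125, 229.65771484375), (121.0174789428711, 170.4295196533203), 77.59325408935547)
[0.5143973  0.27448171 0.21774622] [-0.21289592 -0.58894952 -0.28194466]
```

View pics/f2.png

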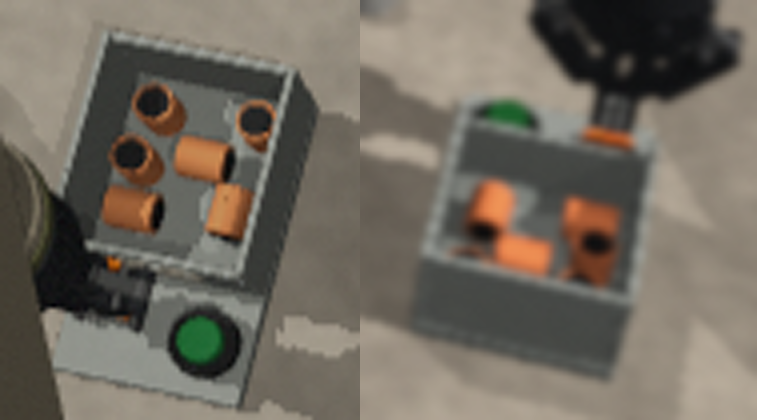

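The flag now leans back close to the box wall and there is no stop force yet. I'll continue gently; the bin hasn't moved.

>>> {"api": "send_rows", "payload": {
  "commands": [
    [[0,0,0],[1,-0.2,0],0],
    [[0,0,0],[0,0,0],0]
  ]
}}

```text
clock: 7.95
eef_pos: [0.5154, 0.2743, 0.2177]
ee_rot: [-0.0, 0.111, 0.994, 0.0]
wrist_force: [-0.2, 0.2, -0.7]
opening: 0.002
finger_force: 0.1
```

>>> {"api": "send_rows", "payload": {
  "commands": [
    [[0,0,0],[1,-0.2,0],0],
    [[0,0,0],[0,0,0],0]
  ]
}}

```text
clock: 8.15
eef_pos: [0.5159, 0.2742, 0.2176]
ee_rot: [-0.001, 0.111, 0.994, -0.0]
wrist_force: [-4.0, -0.1, 2.1]
opening: -0.002
finger_force: 2.7
```

Stop force of about 4 N: the flag is against its stop. I'll withdraw backwards, then up.

>>> {"api": "send_rows", "payload": {
  "commands": [
    [[0,0,0],[-5,1,0],0],
    [[0,0,0],[-20,4,0],0],
    [[0,0,0],[-25,6,0],0],
    [[0,0,0],[0,0,40],0],
    [[0,0,0],[0,0,45],0]
  ]
}}

```text
clock: 8.65
eef_pos: [0.4644, 0.2847, 0.3011]
ee_rot: [-0.002, 0.11, 0.994, -0.002]
wrist_force: [2.5, 0.9, 0.0]
opening: 0.003
finger_force: 0.0
```

>>> {"api": "send_rows", "payload": {
  "commands": [
    [[0,0,0],[0,0,45],0],
    [[0,0,0],[-20,35,20],0],
    [[0,0,0],[-20,35,0],0],
    [[0,0,0],[-20,35,0],0],
    [[0,0,0],[-20,35,0],0]
  ]
}}

```text
clock: 9.15
eef_pos: [0.3855, 0.4262, 0.3684]
ee_rot: [0.001, 0.111, 0.994, 0.001]
wrist_force: [0.7, -0.3, -0.1]
opening: 0.003
finger_force: 0.0
```

>>> {"api": "send_rows", "payload": {
  "commands": [
    [[0,0,0],[0,0,0],0],
    [[0,0,0],[0,0,0],0]
  ]
}}

```text
clock: 9.35
eef_pos: [0.3857, 0.4256, 0.3676]
ee_rot: [0.0, 0.11, 0.994, -0.0]
wrist_force: [-0.3, -0.3, -0.1]
opening: -0.001
finger_force: 0.0
```

```bash
sed -i 's/&(hsv\[...,1\]<70)/\&(hsv[...,1]<70)/' chk.py; python3 chk.py pics/f3.png; python3 - <<'E'
from h import *
s=vision.snapshot("top");W=world(s);hsv=cv2.cvtColor(s["image"],cv2.COLOR_RGB2HSV)
f=(cv2.inRange(hsv,(5,150,120),(20,255,255))>0);f[:,:175]=0;f[:,205:]=0;f[:172]=0;f[200:]=0
q=W[f]
O=np.array([.5659,.2328]);c,sn=np.cos(-.222),np.sin(-.222)
d=q[:,:2]-O;b=np.c_[c*d[:,0]+sn*d[:,1],-sn*d[:,0]+c*d[:,1],q[:,2]]*1000
print(len(b),np.nanpercentile(b,[5,50,95],axis=0).round(0))
k=(b[:,2]>28)&(b[:,2]<75)&(b[:,0]<-25);p=np.polyfit(b[k,2],b[k,0],1);print("lean rad",np.arctan(p[0]))
g=b[np.argsort(-b[:,2])];print(g[:6].round(0))
E
```

```text
((600.166748046875, 225.59927368164062), (121.5049819946289, 130.09457397460938), 77.38069152832031)
[0.38670566 0.42448093 0.36763201] [-0.00744927 -0.35352971  0.01913445]
173 [[-61.  18.  28.]
 [-48.  30.  48.]
 [-35.  44.  65.]]
lean rad 0.6053720166112467
[[-35.  36.  68.]
 [-34.  30.  66.]
 [-34.  20.  66.]
 [-35.  40.  65.]
 [-34.  33.  65.]
 [-33.  18.  65.]]
```

View pics/f3.png

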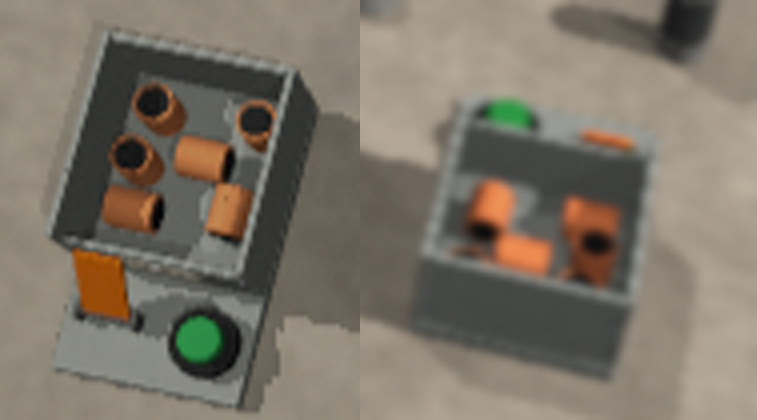

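The flag leans back 0.6 rad, so it is at its stop. The button is up, the bin is in place and the arm is clear.

```bash
python3 -c "
from h import *
print(job_done())"
```

```text
the job is handed in; nothing more can be done
None
```

I pressed the copper bin's reorder button fully down and let it up, then pushed its flag back to its stop (about 0.6 rad in the last image); the bin stayed in place within 1 mm, the arm is clear, and the job was handed in at about 9.5 s.

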